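# Seat the test-cell board in its runner

### The job

With the fingertips, push on the blue lip to slide the white board, with the violet test cell riding on it, along its rails until you feel it drop into the locating notches and it sits level in all of them. Then push the red keeper round by its knob, until it stops, so that it lies over the end of the seated board. Nothing needs gripping: do not lift the board or lift or tip the cell, and leave the other things where they stand.

Things in the scene. Friction and masses are not known exactly. Their poses are not given: they have to be found in the camera images.
- runner: Fixed dark base plate (x -250 to +150, y +-75 mm, 6 mm thick) with two grey rails (x -245 to +100 mm, tops at z = 22 mm) and pale metal side guides (y +-62.5 to +-68.5 mm, tops at z = 36 mm). Origin at worktop level (z = 0) below the centre of the seated board. x runs along the rails, the way the board must slide; z up. Yellow ticks on the guides at x = +90 mm mark where the board's leading edge belongs.
- board: Loose white board, 180 mm along x, 120 wide, about 0.45 kg, axes parallel to the runner's. Origin below its centre, level with its feet's undersides; board underside 8 mm, top 16 mm above it. Origin 22 mm above the worktop on the rails, 16 mm when dropped home, then at the runner's x = y = 0 (play 2.5 mm). 3 to 10 N slides it; push at about 50 mm/s so that it drops and the notches stop it.
- notch (a point): Floor of one of four notches with yellow floors in the rails, each 19 mm long, 15 mm wide, 6 mm deep: at the runner's x = +60, y = +-52.5 mm (this one is y = +52.5) and x = -60, y = +-37.5 mm. The board's four black feet, 14 mm long and 9 mm wide, sit at the same places under the board and fit all four notches in that one position only.
- board_lip (a point): Centre of the outer face of the blue upright lip across the board's trailing end (at the board's x = -90 mm, 30 mm above its origin). The lip is 8 mm thick, 70 mm wide and stands 28 mm above the board's top; its outer face looks along the board's -x. Push here towards +x.
- cell: The violet-tinted clear acrylic test cell with a small side spout, 84 x 70 x 66 mm, 0.2 kg, open at the top, standing loose on the board, its spout to one side of the board. Origin at its underside, near one end: its box reaches from x = -8 to +42 mm and y = -33 to +35 mm, the spout to x = -41 mm.
- keeper (a joint): Angle of the red keeper about its upright pivot, rad, counter-clockwise from above. 0: points along the runner's +y, clear of the board; starts between -0.5 and 0.1. 1.57: its stop, pointing along the runner's -x over the seated board's end. Stays where left; about 0.6 N at the knob turns it. The raised end of an unseated board blocks it.
- keeper_knob (a point): Centre of the keeper's upright red knob, a round post 14 mm in diameter and 26 mm high (from 40.5 to 66.5 mm above the worktop), 48 mm from the pivot. The keeper's arm below it is 16 mm wide and 6 mm thick, underside 34.5 mm above the worktop (2.5 mm above the seated board), and reaches 62 mm from the pivot.
- keeper_pivot (a point): The keeper's pivot axis, 34.5 mm above the worktop, at the runner's x = +115 mm, y = 0; the pivot's head stands up to 43.5 mm above the worktop.
- beaker: Bystander: small glass beaker with dark contents, 61 mm wide, 82 mm high. Origin at the centre of its underside.
- vial: Bystander: slim bottle with a white cap, 31 mm wide, 114 mm high. Origin at the centre of its underside.
- tub: Bystander: square white reagent tub with a blue cap, 62 mm wide, 154 mm high. Origin at the centre of its underside.
- dropper: Bystander: dropper bottle with a red teat, 30 mm wide, 86 mm high. Origin at the centre of its underside.
- marker: Bystander: black and white marker pen lying down, 136 mm long, 17 mm thick. Origin at the centre of its underside.
- screwdriver: Bystander: screwdriver with a yellow handle lying down, 157 mm long, 24 mm thick. Origin at the centre of its underside.
Not all that is in view belongs to the job. There is more than one size of the board; the one meant has the size given above.

How it is judged:
By the outcome, as a careful person would: the job done as asked, in the order asked, and still so for the second after the job is handed in, with the robot touching nothing.
It also fails if it takes over 48 s, if anything falls off the work surface, if the arm or the gripper's body presses on something with over 40 N, if the wrist force passes 120 N, or if a joint passes its speed limit or range.

### The arm

A 7-joint arm with a two-finger parallel gripper is mounted at the origin on the work surface; the furniture and walls round the work are solid. World frame = base frame: x ahead of the robot, y to its left, z up, the work surface at z = 0. Lengths are in m, angles in rad, forces in N, time in s.
With the tool pointing down it reaches from about 0.425 to 0.925 m from the base axis. Payload 6.8 kg.
Tool frame: the origin (TCP) lies midway between the tips of the shut fingers; the grasp point (between the pads) lies 19 mm behind it; z points along the fingers, y is the direction in which the jaws open and shut (so a half turn about z gives the same grasp; the last joint's range is limited). The gripper opens to 85 mm and grips with 20 to 120 N. Pads are 22 mm wide; open, the fingers measure 114 mm over their backs; the gripper's body (76 mm by 85 mm) begins 54 mm behind the grasp point. The pads swing forward as they close: fully open they stand 13 mm farther back than shut.
Start: joints at [-1.414, 0.477, 0.022, 1.555, -0.011, 1.109, -0.083], TCP at [0.177, 0.651, 0.192] pointing down, gripper open.
Joint ranges: [-2.96, 2.96], [-0.34, 2.1], [-1.41, 1.46], [0.24, 2.44], [-1.37, 4.51], [0.17, 1.92], [-2.96, 2.96]. Speed limits (rad/s): [2.39, 2.39, 3.14, 3.14, 3.14, 3.14, 3.14].

### API

Orientations are given as a unit quaternion [w, x, y, z].
In Python, from station import readout, eyes, ticket gives the robot as it stands. The module is installed in compiled form; this text tells all that it offers.
- The arm moves only by the shell command python3 -m crank 'ROWS' [FORCE]. ROWS is JSON, a list of rows, each an object of numbers: "jaw": the opening in per cent of the stroke, from 0 (shut) to 100 (fully open); "x", "y", "z": the shift along the tool's x, y, z in mm; "ax", "ay", "az": the turn, a rotation vector about the tool's x, y, z in degrees. In form: [{"jaw": .., "x": .., "y": .., "z": .., "ax": .., "ay": .., "az": ..}, ...]. A call has 1 to 12 rows; each row shifts and turns the commanded pose from where the row before left it, along the tool's axes as they then stand; what a row does not reach is not made up. A row lasts 1/8 s, in which the tool goes at most 62.5 mm and 10.7 degrees, less where a joint would pass 70% of its speed; a pose out of reach is approached as far as the arm can. A call with a gripper value outside its range is refused whole. The fingers move at their own pace and stop on an object; FORCE is the grip in N (left out, the last holds). Time passes only in rows, so rows that do not move let the fingers close. It gives the time, the measured TCP pose, the force and the opening at its end, in the units of the state.
- readout.get_obs(): the state, without advancing time (a new reading comes with each control period).
- eyes.read_camera(name): name is "scene" or "top" or "wrist"; returns (picture, depth): 480x640x3 uint8, red, green, blue; 480x640 float32, m along the optical axis (not along the pixel's ray), 0 where there is no reading.
- eyes.calibration(name): a dict with "fx", "fy", "cx", "cy" (pixels), "R" (3x3) and "t" (3): a world point X has camera coordinates R X + t. Camera axes: x right, y down, z forward; pixel columns grow to the right and rows downward; lengths in m; the calibration is good to about 2 mm. The wrist camera is an equidistant fisheye: a pixel r from the principal point sees the ray r / f radians off the axis. A picture is of the moment at which its call begins: read the wrist's pose just before it. calibration takes no time and is no camera call; for the wrist camera it gives the pose at the moment of the call.
- ticket.hand_in(): hands the job in, once; it reports no verdict.
The state is a dict: "t": time; "q": joint angles; "joint_vel": joint speeds; "joint_torque": joint torques, N m; "eef_pos": TCP position; "tool_rot": TCP orientation; "contact_force": force on the tool from outside, world axes, zero at the start; "torque": the same for the moment, N m; "gripper_width": opening from 0.0 (shut) to 1.0 (fully open).
Only numpy, scipy, OpenCV 4.12 (cv2) and the standard library are available. Lean on these libraries where they do the work, as an engineer would, in place of code of your own. Each camera call takes 0.05 s, during which the arm holds its last target. There are 200 camera calls.

## Working session

There is one attempt and no reset: what is moved stays moved. The work goes in short steps, Python scripts to look and compute and a shell command to move; the robot and the scene stay as the last step left them, time stands still between calls to the robot, and variables do not carry over. Pictures are saved under pics/ and viewed, about 8 in all and at most 12, crops included, and the job is handed in when it is done.

```bash
mkdir -p pics; python3 - <<'E'
from station import readout, eyes
import cv2,numpy as np
o=readout.get_obs();print(o['t'],o['q'],o['eef_pos'],o['tool_rot'],o['contact_force'],o['gripper_width'])
for n in['top','scene']:
    p,d=eyes.read_camera(n);cv2.imwrite(f'pics/{n}0.png',p[...,::-1]);np.savez(f'{n}0.npz',p=p,d=d,**eyes.calibration(n))
    print({k:np.round(v,3).tolist() for k,v in eyes.calibration(n).items()})
E
```

```text
0.0 [-1.41411677  0.47780525  0.02232601  1.55649073 -0.0115069   1.10930182
 -0.08312086] [0.17647592 0.65080776 0.19070549] [-6.01677336e-05  1.31998646e-01  9.91249452e-01 -9.36699360e-04] [ 0.22595278 -0.50107737 -1.00728639] 1.0023160709104828
{'fx': 524.94, 'fy': 524.94, 'cx': 312.943, 'cy': 242.028, 'R': [[-0.011, -1.0, -0.021], [-0.986, 0.014, -0.164], [0.165, 0.019, -0.986]], 't': [0.174, 0.511, 1.173]}
{'fx': 505.369, 'fy': 505.369, 'cx': 324.543, 'cy': 234.596, 'R': [[-0.789, -0.614, 0.005], [-0.26, 0.327, -0.908], [0.556, -0.718, -0.418]], 't': [0.483, 0.141, 1.348]}
```

View pics/top0.png

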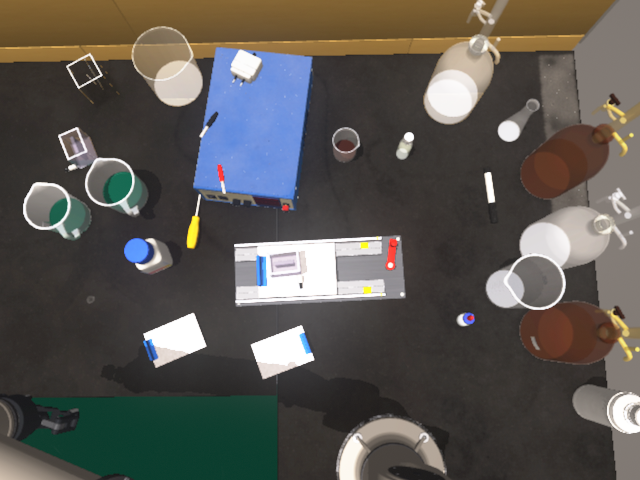

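View pics/scene0.png

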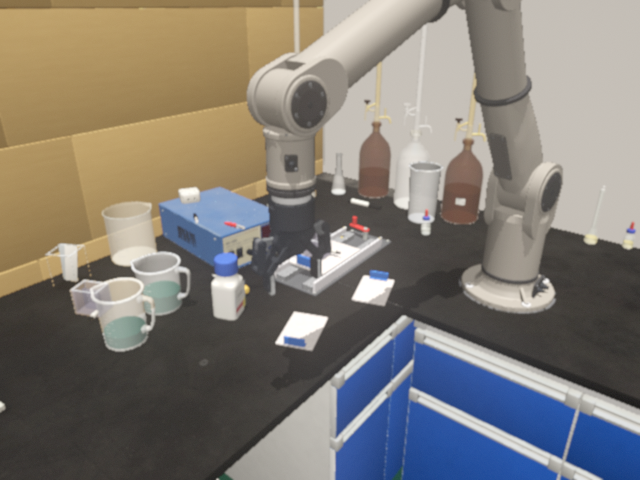

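Three white boards are visible: (297,268) on the rails, and (175,340) and (283,352) loose on the worktop. The one on the runner, with its lip at (262,270) and the cell riding on it, fits the description. I'll confirm that in a crop and measure it.

```bash
cat > h.py <<'E'
import numpy as np,cv2
def cast(c,u,v,z):
    R,t=c['R'],c['t'];r=R.T@np.array([(u-c['cx'])/c['fx'],(v-c['cy'])/c['fy'],1]);o=-R.T@t
    return o+r*(z-o[2])/r[2]
def blobs(p,lo,hi,roi,amin=6):
    x0,y0,x1,y1=roi;h=cv2.cvtColor(p[y0:y1,x0:x1],cv2.COLOR_RGB2HSV);m=cv2.inRange(h,np.array(lo),np.array(hi))
    n,l,s,c=cv2.connectedComponentsWithStats(m)
    return [(np.round(c[i]+[x0,y0],1),s[i]+np.array([x0,y0,0,0,0])) for i in range(1,n) if s[i,4]>=amin]
E
python3 - <<'E'
from h import *
a=np.load('top0.npz');p=a['p'];d=a['d'];roi=(225,225,415,315)
for n,lo,hi,z in[('yellow',(22,120,120),(35,255,255),.016),('blue',(100,130,60),(125,255,255),.066),('red',(0,150,90),(8,255,255),.04)]:
    for c,s in blobs(p,lo,hi,roi): print(n,c,s,np.round(cast(a,*c,z),4))
cv2.imwrite('pics/crop1.png',cv2.resize(p[225:315,225:415,::-1],None,fx=4.2,fy=4.2,interpolation=cv2.INTER_CUBIC))
E
```

```text
yellow [364.  244.5] [361 242   7   6  42] [0.5102 0.047  0.016 ]
yellow [366.9 289.7] [364 287   7   7  45] [0.4033 0.0431 0.016 ]
blue [260.9 270.7] [256 256  10  30 266] [0.4455 0.2852 0.066 ]
red [391.4 252.7] [386 239  11  31 197] [ 0.4863 -0.0138  0.04  ]
```

View pics/crop1.png

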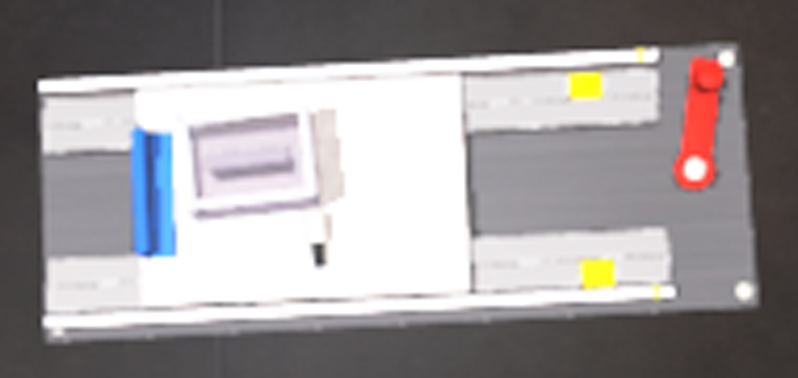

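The crop confirms it: the board is on the runner, with its lip outer edge at crop x≈133, the cell on it at (255,160), the pivot at (694,168) and the knob at (709,70). Next I fit the runner pose.

```bash
cat >> h.py <<'E'
def topfit(a,pts):
    P=np.array([cast(a,225+u/4.2-.5+.12,225+v/4.2-.5+.12,z)[:2] for u,v,z,_,_ in pts]);Q=np.array([[x,y] for *_,x,y in pts])
    pc,qc=P.mean(0),Q.mean(0);H=(Q-qc).T@(P-pc);th=np.arctan2(H[0,1]-H[1,0],H[0,0]+H[1,1])
    M=np.array([[np.cos(th),-np.sin(th)],[np.sin(th),np.cos(th)]]);o=pc-M@qc
    return M,o,th,(P-Q@M.T-o)
E
python3 - <<'E'
from h import *
from station import eyes,readout
from scipy.spatial.transform import Rotation as Ro
a=np.load('top0.npz');d=a['d']
pts=[(586,85,.016,.06,.0525),(598,274,.016,.06,-.0525),(640,54,.036,.09,.0655),(657,291,.036,.09,-.0655),(694,168,.0435,.115,0),(735,44,.006,.15,.075),(757,303,.006,.15,-.075),(46,341,.006,-.25,-.075)]
M,o,th,r=topfit(a,pts);print('runner o',o,'yaw deg',np.degrees(th));print(np.round(r*1e3,1))
np.savez('run.npz',M=M,o=o,th=th)
def rn(u,v,z):
    P=cast(a,225+u/4.2-.38,225+v/4.2-.38,z)[:2];return np.round(((P-o)@M)*1e3,1),np.round(P,4)
for n,u,v,z in[('edge',463,73,.038),('edge',470,292,.038),('lipL top',134,130,.066),('lipL bot',134,255,.066),('knob',709,72,.0665),('cell',190,124,.104),('cell',318,110,.104),('cell',198,208,.104),('spout',318,262,.09)]:print(n,*rn(u,v,z))
for n,(u,v) in dict(tub=(139,250),box=(250,200),scd=(193,235)).items():
    z=cast(a,u,v,0);D=d[v,u];print(n,D);R,t=a['R'],a['t'];print(R.T@(np.array([(u-a['cx'])/a['fx']*D,(v-a['cy'])/a['fy']*D,D])-t))
T=Ro.from_quat(np.roll(readout.get_obs()['tool_rot'],-1)).as_matrix();print('tool\n',T.round(3))
c=eyes.calibration('wrist');p=-c['R'].T@c['t'];print('wristcam in tool',T.T@(p-readout.get_obs()['eef_pos']))
E
```

```text
runner o [0.45405092 0.10566382] yaw deg -87.79393240359288
[[ 0.5 -1. ]
 [-0.9 -0.8]
 [ 0.2 -0.3]
 [-0.2 -0.5]
 [-0.3  0.5]
 [-1.4  2.1]
 [ 1.6  1.1]
 [ 0.6 -1. ]]
edge [-8.4 59.8] [0.5135 0.1163]
edge [-11.3 -61.2] [0.3924 0.1146]
lipL top [-188.5   33.4] [0.4801 0.2953]
lipL bot [-190.6  -34.2] [0.4125 0.2948]
knob [123.4  48.7] [ 0.5074 -0.0158]
cell [-154.4   29.4] [0.4775 0.2611]
cell [-87.1  33.3] [0.484 0.194]
cell [-151.8  -14.9] [0.4333 0.2568]
spout [-91.3 -45. ] [0.4056 0.1951]
tub 1.109941
[0.48283247 0.53310127 0.15470601]
box 1.2150503
[0.61033715 0.31148054 0.06510276]
scd 1.2448678
[0.53721906 0.4518908  0.02538849]
tool
 [[-0.965  0.262 -0.   ]
 [ 0.262  0.965 -0.002]
 [-0.    -0.002 -1.   ]]
wristcam in tool [ 0.06990077  0.00060486 -0.18144565]
```

```bash
python3 -m crank '[{"jaw":0,"x":-34,"y":-23},{"jaw":0,"x":-34,"y":-23},{"jaw":0,"x":-34,"y":-23},{"jaw":0,"x":-34,"y":-23},{"jaw":0,"x":-34,"y":-23},{"jaw":0,"x":-34,"y":-23},{"jaw":0,"x":-34,"y":-23},{"jaw":0,"x":-34,"y":-23},{"jaw":0,"x":-34,"y":-23},{"jaw":0,"x":-34,"y":-22}]'
python3 -m crank '[{"jaw":0,"az":10.4},{"jaw":0,"az":10.4},{"jaw":0,"az":10.4},{"jaw":0,"az":10.4},{"jaw":0,"az":10.4},{"jaw":0,"az":10.4},{"jaw":0,"az":10.2},{"jaw":0}]'
cat >> h.py <<'E'
def where():
    from station import readout
    from scipy.spatial.transform import Rotation as Ro
    s=readout.get_obs();g=np.load('run.npz');M,o,th=g['M'],g['o'],float(g['th'])
    T=Ro.from_quat(np.roll(s['tool_rot'],-1)).as_matrix()
    print('t',round(s['t'],2),'runner mm',np.round((s['eef_pos'][:2]-o)@M*1e3,1),'z',round(s['eef_pos'][2]*1e3,1),'tooly-runnery deg',round(np.degrees(np.arctan2(T[1,1],T[0,1])-th-np.pi/2),1),'tilt',T[:,2].round(3),'F',np.round(s['contact_force'],1),'w',round(s['gripper_width'],2),'q',np.round(s['q'],2))
    g2=T[:2,:2].T@M; print('tool xy per runner x,y:',g2.round(3).tolist())
E
python3 -c "from h import *;where()"
```

```text
t 0.1 runner mm [-555.5 -256.4] z 190.8 tooly-runnery deg 72.6 tilt [-0.    -0.002 -1.   ] F [ 0.5  0.6 -0.7] w 1.0 q [-1.41  0.48  0.02  1.56 -0.01  1.11 -0.08]
tool xy per runner x,y: [[-0.299, -0.954], [-0.954, 0.299]]schema error: expected keys jaw, x, y, z, ax, ay, az
schema error: expected keys jaw, x, y, z, ax, ay, az
```

```bash
python3 -m crank '[{"jaw":0,"x":-34,"y":-23,"z":0,"ax":0,"ay":0,"az":0},{"jaw":0,"x":-34,"y":-23,"z":0,"ax":0,"ay":0,"az":0},{"jaw":0,"x":-34,"y":-23,"z":0,"ax":0,"ay":0,"az":0},{"jaw":0,"x":-34,"y":-23,"z":0,"ax":0,"ay":0,"az":0},{"jaw":0,"x":-34,"y":-23,"z":0,"ax":0,"ay":0,"az":0},{"jaw":0,"x":-34,"y":-23,"z":0,"ax":0,"ay":0,"az":0},{"jaw":0,"x":-34,"y":-23,"z":0,"ax":0,"ay":0,"az":0},{"jaw":0,"x":-34,"y":-23,"z":0,"ax":0,"ay":0,"az":0},{"jaw":0,"x":-34,"y":-23,"z":0,"ax":0,"ay":0,"az":0},{"jaw":0,"x":-34,"y":-22,"z":0,"ax":0,"ay":0,"az":0}]'
python3 -m crank '[{"jaw":0,"x":0,"y":0,"z":0,"ax":0,"ay":0,"az":10.4},{"jaw":0,"x":0,"y":0,"z":0,"ax":0,"ay":0,"az":10.4},{"jaw":0,"x":0,"y":0,"z":0,"ax":0,"ay":0,"az":10.4},{"jaw":0,"x":0,"y":0,"z":0,"ax":0,"ay":0,"az":10.4},{"jaw":0,"x":0,"y":0,"z":0,"ax":0,"ay":0,"az":10.4},{"jaw":0,"x":0,"y":0,"z":0,"ax":0,"ay":0,"az":10.4},{"jaw":0,"x":0,"y":0,"z":0,"ax":0,"ay":0,"az":10.2},{"jaw":0,"x":0,"y":0,"z":0,"ax":0,"ay":0,"az":0}]'
python3 -c "from h import *;where()"
```

```text
t: 1.35
eef_pos: [0.4454, 0.3401, 0.1914]
tool_rot: [-0.0, 0.132, 0.991, -0.0]
contact_force: [0.3, 0.0, -0.1]
gripper_width: 0.002
t: 2.35
eef_pos: [0.4446, 0.3414, 0.1914]
tool_rot: [0.0, 0.693, 0.721, -0.0]
contact_force: [-0.5, -0.3, -0.7]
gripper_width: 0.003
t 2.35 runner mm [-235.9   -0.4] z 191.4 tooly-runnery deg 0.1 tilt [-0.    -0.001 -1.   ] F [-0.5 -0.3 -0.7] w 0.0 q [-1.07  0.3   0.38  1.85 -0.13  1.01 -0.6 ]
tool xy per runner x,y: [[-1.0, -0.002], [-0.002, 1.0]]
```

```bash
python3 -m crank '[{"jaw":0,"x":0,"y":0,"z":48,"ax":0,"ay":0,"az":0},{"jaw":0,"x":0,"y":0,"z":48,"ax":0,"ay":0,"az":0},{"jaw":0,"x":0,"y":0,"z":49,"ax":0,"ay":0,"az":0},{"jaw":0,"x":-10,"y":0,"z":0,"ax":0,"ay":0,"az":0},{"jaw":0,"x":-10,"y":0,"z":0,"ax":0,"ay":0,"az":0}]'
python3 -c "from h import *;where()"
python3 -m crank '[{"jaw":0,"x":-6,"y":0,"z":0,"ax":0,"ay":0,"az":0},{"jaw":0,"x":-6,"y":0,"z":0,"ax":0,"ay":0,"az":0},{"jaw":0,"x":-6,"y":0,"z":0,"ax":0,"ay":0,"az":0},{"jaw":0,"x":-6,"y":0,"z":0,"ax":0,"ay":0,"az":0}]'
python3 -c "from h import *;where()"
```

```text
t: 2.98
eef_pos: [0.4466, 0.3209, 0.0481]
tool_rot: [0.0, 0.693, 0.721, 0.001]
contact_force: [0.0, 0.1, 0.3]
gripper_width: 0.002
t 2.98 runner mm [-215.4    0.9] z 48.1 tooly-runnery deg 0.1 tilt [ 0.001  0.001 -1.   ] F [0.  0.1 0.3] w 0.0 q [-0.99  0.47  0.32  1.99 -0.23  0.71 -0.49]
tool xy per runner x,y: [[-1.0, -0.001], [-0.001, 1.0]]
t: 3.48
eef_pos: [0.4467, 0.2973, 0.047]
tool_rot: [-0.0, 0.693, 0.721, 0.0]
contact_force: [0.3, 0.6, -0.3]
gripper_width: 0.0
t 3.48 runner mm [-191.8    0. ] z 47.0 tooly-runnery deg 0.0 tilt [ 0.  0. -1.] F [ 0.3  0.6 -0.3] w 0.0 q [-0.96  0.46  0.33  2.03 -0.22  0.69 -0.46]
tool xy per runner x,y: [[-1.0, -0.001], [-0.001, 1.0]]
```

```bash
python3 -m crank '[{"jaw":0,"x":-6,"y":0,"z":0,"ax":0,"ay":0,"az":0},{"jaw":0,"x":-6,"y":0,"z":0,"ax":0,"ay":0,"az":0},{"jaw":0,"x":-6,"y":0,"z":0,"ax":0,"ay":0,"az":0}]'
python3 - <<'E'
from h import *;where()
from station import eyes
p,d=eyes.read_camera('top');cv2.imwrite('pics/crop2.png',cv2.resize(p[220:330,215:415,::-1],None,fx=4,fy=4,interpolation=cv2.INTER_CUBIC))
E
```

```text
t: 3.85
eef_pos: [0.4473, 0.2791, 0.0466]
tool_rot: [0.0, 0.693, 0.721, -0.0]
contact_force: [1.1, -0.7, -0.8]
gripper_width: 0.002
t 3.85 runner mm [-1.736e+02 -1.000e-01] z 46.6 tooly-runnery deg 0.0 tilt [-0. -0. -1.] F [ 1.1 -0.7 -0.8] w 0.0 q [-0.94  0.45  0.33  2.05 -0.22  0.68 -0.43]
tool xy per runner x,y: [[-1.0, -0.0], [-0.0, 1.0]]
```

View pics/crop2.png

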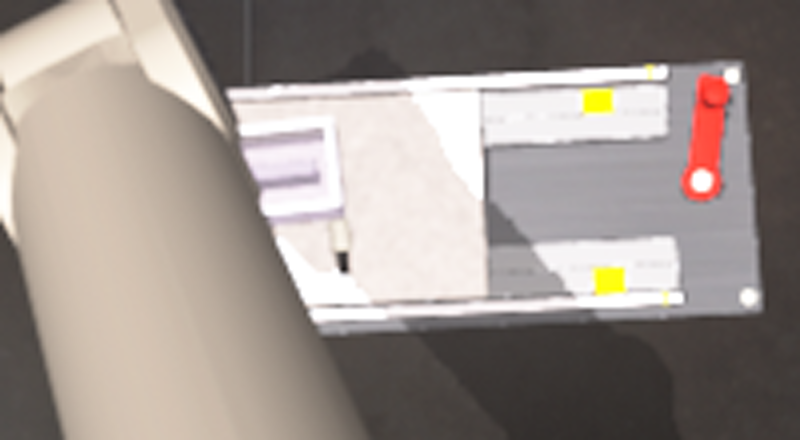

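The board's leading edge (crop 483, i.e. px 335.8) has barely moved, and I feel no push although the fingers should be at the lip. I'll check depth and the side view before going on.

```bash
python3 - <<'E'
from h import *
from station import eyes
a=np.load('top0.npz');g=np.load('run.npz');R,t=a['R'],a['t']
def X(u,v):
    D=a['d'][v,u];P=R.T@(np.array([(u-a['cx'])/a['fx']*D,(v-a['cy'])/a['fy']*D,D])-t);return np.round(np.r_[(P[:2]-g['o'])@g['M'],P[2]]*1e3,1)
for u in range(252,270):print(u,X(u,265),a['p'][265,u])
print('board',X(320,265),'rail',X(345,250),'plate',X(345,265),'worktop',X(220,280))
p,d=eyes.read_camera('scene');cv2.imwrite('pics/s2.png',cv2.resize(p[180:330,230:430,::-1],None,fx=4,fy=4,interpolation=cv2.INTER_CUBIC))
E
```

```text
252 [-207.9   20.6    1.8] [156 153 159]
253 [-204.9   19.9    6.8] [156 153 159]
254 [-202.6   19.9    5.8] [157 154 160]
255 [-199.7   19.2    9.9] [156 153 159]
256 [-190.7   12.2   63.4] [119 155 239]
257 [-188.3   12.    64. ] [ 78 168 254]
258 [-185.8   11.6   66.3] [ 79 166 254]
259 [-184.5   12.5   58.6] [ 68 121 223]
260 [-183.5   13.8   47.4] [ 61  79 126]
261 [-182.3   14.9   37.5] [ 66 103 181]
262 [-179.6   14.4   40.8] [ 85 161 252]
263 [-177.3   14.2   41.3] [ 94 188 255]
264 [-175.    14.2   40.8] [ 94 189 255]
265 [-172.4   13.7   43.2] [ 95 196 255]
266 [-170.7   14.3   37.9] [248 252 255]
267 [-167.7   13.4   44. ] [255 255 255]
268 [-159.6    6.   101. ] [255 255 255]
269 [-156.8    5.1  107.2] [255 254 255]
board [-45.7   7.6  39.2] rail [14.8 42.1 22.3] plate [13.5  8.8  4.8] worktop [-285.6  -11.2   -0. ]
```

View pics/s2.png

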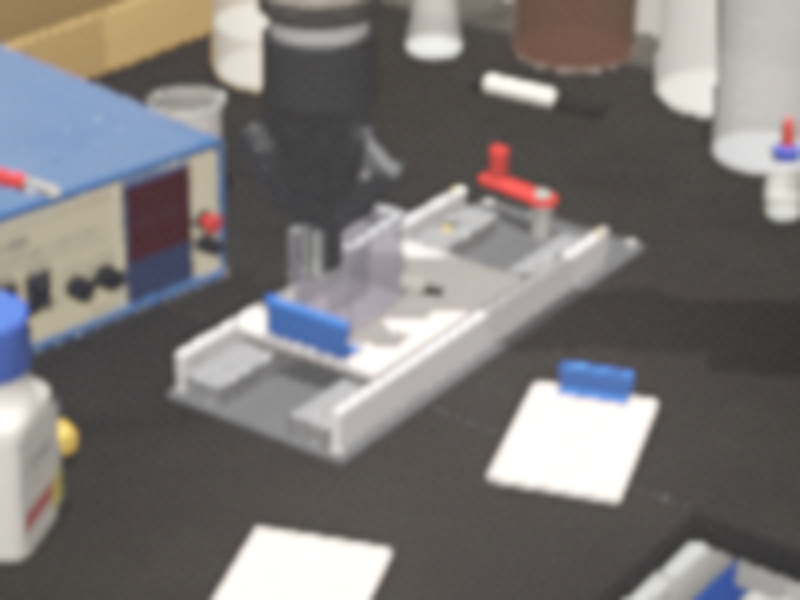

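The lip stands fully visible in front with no finger touching it. The fingertips look higher than reported, or farther off, so I'll locate the real tips from the depth image.

```bash
python3 - <<'E'
from h import *;where()
from station import eyes
g=np.load('run.npz');c=eyes.calibration('scene');p,d=eyes.read_camera('scene')
vv,uu=np.mgrid[0:480,0:640];C=np.stack([(uu-c['cx'])/c['fx']*d,(vv-c['cy'])/c['fy']*d,d],-1)
W=(C-c['t'])@c['R'];Rn=np.concatenate([(W[...,:2]-g['o'])@g['M'],W[...,2:]],-1)*1e3
for v in range(218,262,3):
    print(v,[ (u,*Rn[v,u].astype(int),int(p[v,u].mean())) for u in (302,306,310,314,318,322)])
r,dw=eyes.read_camera('wrist');cv2.imwrite('pics/w2.png',r[...,::-1])
E
```

```text
t 3.95 runner mm [-173.   -0.] z 46.7 tooly-runnery deg -0.0 tilt [-0. -0. -1.] F [0.  0.9 0. ] w -0.0 q [-0.94  0.45  0.33  2.05 -0.22  0.68 -0.43]
tool xy per runner x,y: [[-1.0, 0.001], [0.001, 1.0]]
218 [(302, np.int64(-191), np.int64(9), np.int64(179), 64), (306, np.int64(-184), np.int64(2), np.int64(178), 67), (310, np.int64(-197), np.int64(-21), np.int64(189), 65), (314, np.int64(-184), np.int64(-23), np.int64(185), 65), (318, np.int64(-185), np.int64(-37), np.int64(188), 68), (322, np.int64(-175), np.int64(-42), np.int64(186), 125)]
221 [(302, np.int64(-1142), np.int64(-741), np.int64(689), 67), (306, np.int64(-186), np.int64(0), np.int64(171), 68), (310, np.int64(-189), np.int64(-15), np.int64(176), 67), (314, np.int64(-184), np.int64(-24), np.int64(176), 69), (318, np.int64(-180), np.int64(-33), np.int64(177), 63), (322, np.int64(-175), np.int64(-42), np.int64(178), 106)]
224 [(302, np.int64(-192), np.int64(9), np.int64(162), 68), (306, np.int64(-179), np.int64(6), np.int64(158), 66), (310, np.int64(-191), np.int64(-16), np.int64(168), 64), (314, np.int64(-184), np.int64(-2
[... 3543 characters left out ...]
t64(55), 171)]
257 [(302, np.int64(-193), np.int64(10), np.int64(65), 140), (306, np.int64(-187), np.int64(1), np.int64(65), 166), (310, np.int64(-157), np.int64(10), np.int64(50), 178), (314, np.int64(-157), np.int64(-3), np.int64(55), 159), (318, np.int64(-158), np.int64(-17), np.int64(60), 169), (322, np.int64(-134), np.int64(-13), np.int64(48), 172)]
260 [(302, np.int64(-188), np.int64(14), np.int64(53), 118), (306, np.int64(-187), np.int64(1), np.int64(57), 118), (310, np.int64(-191), np.int64(-15), np.int64(64), 136), (314, np.int64(-187), np.int64(-25), np.int64(64), 164), (318, np.int64(-154), np.int64(-14), np.int64(48), 169), (322, np.int64(-138), np.int64(-16), np.int64(41), 177)]
```

View pics/w2.png

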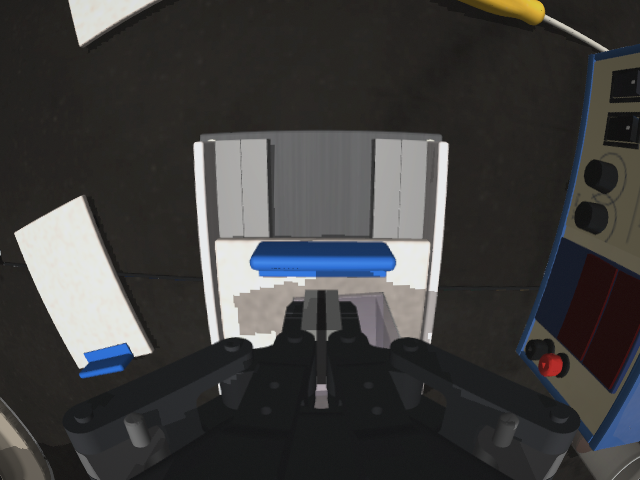

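The fingertips are really at z≈88 mm (pads seen at z 88–120 and x≈-183 to -162). That is about 41 mm above the reported TCP height; the reported x/y agree with the image. The wrist view shows the fingers above and past the lip (lip at 322,257; tips at 322,300), just short of the cell. I'll back off, lower them by what I see rather than what is reported, and re-measure.

```bash
python3 -m crank '[{"jaw":0,"x":15,"y":0,"z":0,"ax":0,"ay":0,"az":0},{"jaw":0,"x":20,"y":0,"z":0,"ax":0,"ay":0,"az":0},{"jaw":0,"x":20,"y":0,"z":0,"ax":0,"ay":0,"az":0},{"jaw":0,"x":0,"y":0,"z":15,"ax":0,"ay":0,"az":0},{"jaw":0,"x":0,"y":0,"z":12,"ax":0,"ay":0,"az":0},{"jaw":0,"x":0,"y":0,"z":0,"ax":0,"ay":0,"az":0}]'
cat > tip.py <<'E'
from h import *;where()
from station import eyes
g=np.load('run.npz');c=eyes.calibration('scene');p,d=eyes.read_camera('scene')
vv,uu=np.mgrid[0:480,0:640];C=np.stack([(uu-c['cx'])/c['fx']*d,(vv-c['cy'])/c['fy']*d,d],-1)
W=(C-c['t'])@c['R'];Rn=np.concatenate([(W[...,:2]-g['o'])@g['M'],W[...,2:]],-1)*1e3
from station import readout
P=readout.get_obs()['eef_pos'];q=(P[:2]-g['o'])@g['M']*1e3
def pr(X):
    k=c['R']@X+c['t'];return int(c['fx']*k[0]/k[2]+c['cx']),int(c['fy']*k[1]/k[2]+c['cy'])
u0,v0=pr(P+[0,0,.04]);m=(abs(Rn[...,0]-q[0])<25)&(abs(Rn[...,1]-q[1])<25)&(Rn[...,2]>25)
if 1:
    for v in range(v0-12,v0+28,3):
        s=m[v,u0-25:u0+25];k=np.where(s)[0]+u0-25
        if len(k):print(v,k.min(),k.max(),np.round(np.median(Rn[v,k],0)),p[v,k].mean(0).round())
cv2.imwrite('pics/s3.png',cv2.resize(p[180:330,230:430,::-1],None,fx=4,fy=4,interpolation=cv2.INTER_CUBIC))
E
python3 tip.py
```

```text
t: 4.8
eef_pos: [0.4442, 0.3326, 0.018]
tool_rot: [0.0, 0.694, 0.72, -0.002]
contact_force: [-0.4, -0.8, 0.5]
gripper_width: 0.0
t 4.8 runner mm [-227.1   -1.1] z 18.0 tooly-runnery deg -0.0 tilt [-0.002 -0.003 -1.   ] F [-0.4 -0.8  0.5] w 0.0 q [-0.99  0.53  0.3   1.99 -0.25  0.66 -0.49]
tool xy per runner x,y: [[-1.0, 0.001], [0.001, 1.0]]
253 292 300 [-238.   -9.  101.] [83. 82. 83.]
256 292 302 [-234.   -8.   91.] [104. 103. 104.]
259 292 303 [-234.   -8.   82.] [106. 106. 110.]
262 292 302 [-235.   -6.   74.] [115. 114. 114.]
265 293 300 [-236.   -4.   64.] [138. 137. 135.]
```

View pics/s3.png

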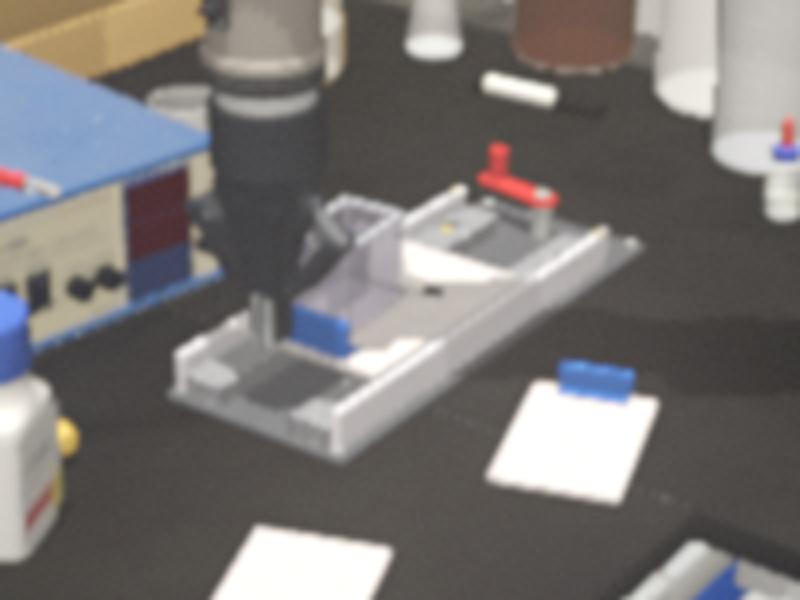

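The tip is at crop (263,345), z≈60 against the reported 18, so the offset is a consistent ≈ +41–42 mm. I'll lower 15 mm more (true tip ≈45) and push.

```bash
python3 -m crank '[{"jaw":0,"x":0,"y":0,"z":8,"ax":0,"ay":0,"az":0},{"jaw":0,"x":0,"y":0,"z":7,"ax":0,"ay":0,"az":0},{"jaw":0,"x":-6,"y":0,"z":0,"ax":0,"ay":0,"az":0},{"jaw":0,"x":-6,"y":0,"z":0,"ax":0,"ay":0,"az":0},{"jaw":0,"x":-6,"y":0,"z":0,"ax":0,"ay":0,"az":0},{"jaw":0,"x":-6,"y":0,"z":0,"ax":0,"ay":0,"az":0}]'
python3 -c "from h import *;where()"
python3 -m crank '[{"jaw":0,"x":-6,"y":0,"z":0,"ax":0,"ay":0,"az":0},{"jaw":0,"x":-6,"y":0,"z":0,"ax":0,"ay":0,"az":0},{"jaw":0,"x":-6,"y":0,"z":0,"ax":0,"ay":0,"az":0},{"jaw":0,"x":-6,"y":0,"z":0,"ax":0,"ay":0,"az":0}]'
python3 tip.py; python3 - <<'E'
from h import *
from station import eyes
p,d=eyes.read_camera('top');r=p[225:315,225:415];w=(r.min(2)>235)
# leading edge along column profile at rows
for y in(255,262,270,278):print(y,[int(p[y,x].min()) for x in range(326,352,2)])
E
```

```text
t: 5.6
eef_pos: [0.4462, 0.31, 0.0049]
tool_rot: [0.0, 0.693, 0.721, 0.0]
contact_force: [0.4, -0.0, 0.4]
gripper_width: -0.002
t 5.6 runner mm [-2.045e+02  1.000e-01] z 4.9 tooly-runnery deg 0.0 tilt [ 0.  0. -1.] F [ 0.4 -0.   0.4] w -0.0 q [-0.95  0.53  0.29  2.03 -0.26  0.61 -0.45]
tool xy per runner x,y: [[-1.0, -0.0], [-0.0, 1.0]]
t: 6.1
eef_pos: [0.4472, 0.2868, 0.0049]
tool_rot: [-0.0, 0.693, 0.721, 0.0]
contact_force: [-0.3, 5.1, -0.0]
gripper_width: 0.001
t 6.1 runner mm [-1.812e+02  1.000e-01] z 4.9 tooly-runnery deg 0.0 tilt [ 0.     0.001 -1.   ] F [-0.3  5.1 -0. ] w 0.0 q [-0.92  0.52  0.29  2.06 -0.26  0.6  -0.41]
tool xy per runner x,y: [[-1.0, -0.001], [-0.001, 1.0]]
251 303 312 [-192.   -8.   87.] [83. 82. 84.]
254 303 313 [-189.   -7.   77.] [108. 107. 108.]
257 303 318 [-186.  -12.   68.] [ 98. 106. 125.]
260 303 317 [-186.  -10.   58.] [ 99. 106. 122.]
263 304 318 [-174.   -8.   49.] [112. 122. 145.]
266 311 317 [-170.  -12.   35.] [156. 153. 157.]
255 [255, 255, 255, 255, 255, 255, 255, 255, 255, 244, 200, 210, 217]
262 [255, 255, 255, 255, 255, 255, 255, 255, 255, 248, 108, 159, 160]
270 [227, 229, 254, 255, 255, 255, 255, 255, 255, 255, 110, 163, 162]
278 [228, 229, 228, 227, 226, 229, 255, 255, 255, 255, 116, 143, 163]
```

Contact: 5 N, and the board is moving. Continuing.

```bash
python3 -m crank '[{"jaw":0,"x":-6,"y":0,"z":0,"ax":0,"ay":0,"az":0},{"jaw":0,"x":-6,"y":0,"z":0,"ax":0,"ay":0,"az":0},{"jaw":0,"x":-6,"y":0,"z":0,"ax":0,"ay":0,"az":0},{"jaw":0,"x":-6,"y":0,"z":0,"ax":0,"ay":0,"az":0},{"jaw":0,"x":-6,"y":0,"z":0,"ax":0,"ay":0,"az":0},{"jaw":0,"x":-6,"y":0,"z":0,"ax":0,"ay":0,"az":0},{"jaw":0,"x":-6,"y":0,"z":0,"ax":0,"ay":0,"az":0},{"jaw":0,"x":-6,"y":0,"z":0,"ax":0,"ay":0,"az":0},{"jaw":0,"x":-6,"y":0,"z":0,"ax":0,"ay":0,"az":0},{"jaw":0,"x":-6,"y":0,"z":0,"ax":0,"ay":0,"az":0}]' >/dev/null; python3 -c "from h import *;where()"
python3 -m crank '[{"jaw":0,"x":-6,"y":0,"z":0,"ax":0,"ay":0,"az":0},{"jaw":0,"x":-6,"y":0,"z":0,"ax":0,"ay":0,"az":0}]' >/dev/null; python3 -c "from h import *;where()"
```

```text
t 7.45 runner mm [-120.8   -0. ] z 4.7 tooly-runnery deg 0.0 tilt [ 0.  0. -1.] F [-0.3  5.7  2.5] w -0.0 q [-0.82  0.49  0.29  2.12 -0.25  0.57 -0.31]
tool xy per runner x,y: [[-1.0, -0.0], [-0.0, 1.0]]
t 7.7 runner mm [-1.087e+02 -1.000e-01] z 4.7 tooly-runnery deg 0.0 tilt [-0.  0. -1.] F [-0.4  4.7  2.9] w -0.0 q [-0.8   0.48  0.29  2.13 -0.25  0.56 -0.29]
tool xy per runner x,y: [[-1.0, -0.0], [-0.0, 1.0]]
```

```bash
python3 -m crank '[{"jaw":0,"x":-6,"y":0,"z":0,"ax":0,"ay":0,"az":0}]' >/dev/null; python3 -c "from h import *;where()"
python3 -m crank '[{"jaw":0,"x":-5,"y":0,"z":0,"ax":0,"ay":0,"az":0}]' >/dev/null; python3 -c "from h import *;where()"
```

```text
t 7.83 runner mm [-102.2   -0.4] z 4.6 tooly-runnery deg 0.0 tilt [-0.001 -0.001 -1.   ] F [-0.3  0.5 -0.3] w -0.0 q [-0.79  0.48  0.29  2.14 -0.25  0.56 -0.28]
tool xy per runner x,y: [[-1.0, -0.0], [-0.0, 1.0]]
t 7.95 runner mm [-98.3   0.1] z 4.7 tooly-runnery deg 0.0 tilt [ 0.     0.001 -1.   ] F [ 0.2 13.6 -0.7] w -0.0 q [-0.78  0.48  0.29  2.14 -0.25  0.55 -0.28]
tool xy per runner x,y: [[-1.0, -0.0], [-0.0, 1.0]]
```

```bash
python3 - <<'E'
from h import *
from station import eyes
a=eyes.calibration('top');g=np.load('run.npz');p,d=eyes.read_camera('top')
cv2.imwrite('pics/crop4.png',cv2.resize(p[225:315,225:415,::-1],None,fx=4.2,fy=4.2,interpolation=cv2.INTER_CUBIC))
vv,uu=np.mgrid[0:480,0:640];C=np.stack([(uu-a['cx'])/a['fx']*d,(vv-a['cy'])/a['fy']*d,d],-1)
W=(C-a['t'])@a['R'];Rn=np.concatenate([(W[...,:2]-g['o'])@g['M'],W[...,2:]],-1)*1e3
for x0 in range(-20,100,20):
    print(x0,[round(float(np.median(Rn[...,2][(abs(Rn[...,0]-x0-5)<5)&(abs(Rn[...,1]-y)<6)&(Rn[...,2]<45)])),1) for y in(-45,-30,0,30,45)])
print('leading edge z>26:',[round(float(np.percentile(Rn[...,0][(Rn[...,2]>27)&(Rn[...,2]<41)&(abs(Rn[...,1]-y)<3)&(Rn[...,0]<98)&(Rn[...,0]>-40)],99)),1) for y in(-40,-20,20,40)])
E
```

```text
-20 [31.4, 31.0, 37.0, 36.1, 32.6]
0 [31.3, 31.7, 36.0, 35.5, 33.8]
20 [31.2, 32.1, 32.0, 31.6, 31.6]
40 [31.4, 32.6, 31.2, 31.9, 31.7]
60 [32.4, 31.5, 31.9, 31.3, 30.6]
80 [31.9, 30.9, 31.3, 31.8, 32.2]
leading edge z>26: [90.2, 89.2, 89.7, 88.9]
```

View pics/crop4.png

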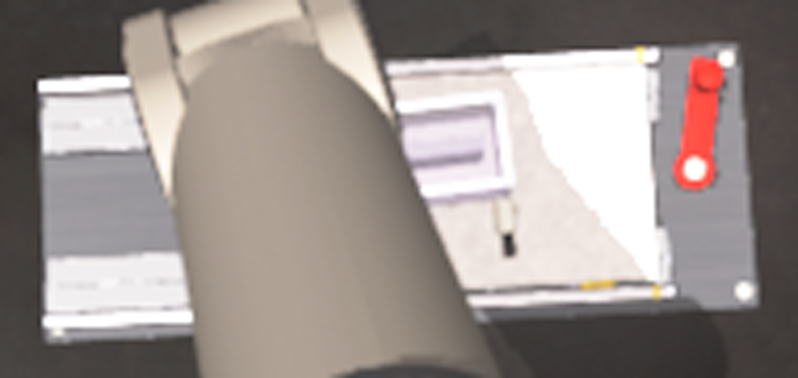

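The push dropped to 0.5 N, then rose to 13.6 N, which is the drop and the stop. The crop and depth show the board top at 31–32 mm over its front part, the leading edge at +89–90 mm and the cell still upright. Next: retreat, lift clear of the cell, and go to the +x side of the knob.

```bash
python3 -m crank '[{"jaw":0,"x":8,"y":0,"z":0,"ax":0,"ay":0,"az":0},{"jaw":0,"x":19,"y":0,"z":0,"ax":0,"ay":0,"az":0},{"jaw":0,"x":0,"y":0,"z":-42,"ax":0,"ay":0,"az":0},{"jaw":0,"x":0,"y":0,"z":-43,"ax":0,"ay":0,"az":0},{"jaw":0,"x":-40,"y":7,"z":0,"ax":0,"ay":0,"az":0},{"jaw":0,"x":-40,"y":7,"z":0,"ax":0,"ay":0,"az":0},{"jaw":0,"x":-40,"y":7,"z":0,"ax":0,"ay":0,"az":0},{"jaw":0,"x":-40,"y":7,"z":0,"ax":0,"ay":0,"az":0},{"jaw":0,"x":-40,"y":7,"z":0,"ax":0,"ay":0,"az":0},{"jaw":0,"x":-40,"y":7,"z":0,"ax":0,"ay":0,"az":0},{"jaw":0,"x":-40,"y":7,"z":0,"ax":0,"ay":0,"az":0},{"jaw":0,"x":0,"y":0,"z":0,"ax":0,"ay":0,"az":0}]' >/dev/null
cat > brd.py <<'E'
from h import *;where()
from station import eyes
a=eyes.calibration('top');g=np.load('run.npz');p,d=eyes.read_camera('top')
cv2.imwrite('pics/topn.png',cv2.resize(p[225:315,225:415,::-1],None,fx=4.2,fy=4.2,interpolation=cv2.INTER_CUBIC))
vv,uu=np.mgrid[0:480,0:640];C=np.stack([(uu-a['cx'])/a['fx']*d,(vv-a['cy'])/a['fy']*d,d],-1)
W=(C-a['t'])@a['R'];Rn=np.concatenate([(W[...,:2]-g['o'])@g['M'],W[...,2:]],-1)*1e3
for x0 in (-75,-60,-45,0,30,75):
    print(x0,[round(float(np.median(Rn[...,2][(abs(Rn[...,0]-x0)<6)&(abs(Rn[...,1]-y)<6)])),1) for y in(-48,48)])
c=eyes.calibration('top')
for cc,s in blobs(p,(0,150,90),(8,255,255),(225,225,415,315)):
    P=cast(c,*cc,.04);print('red',cc,s,((P[:2]-g['o'])@g['M']*1e3).round(1))
E
python3 brd.py
```

```text
t 9.5 runner mm [158.1  49.1] z 89.7 tooly-runnery deg -0.3 tilt [-0.    -0.002 -1.   ] F [ 0.4 -0.4 -0.1] w -0.0 q [-0.38  0.36  0.44  2.06 -0.22  0.76  0.22]
tool xy per runner x,y: [[-1.0, 0.005], [0.005, 1.0]]
-75 [31.0, 33.4]
-60 [30.9, 31.4]
-45 [30.8, 33.1]
0 [31.6, 31.9]
30 [32.0, 30.5]
75 [31.4, 31.3]
red [391.4 252.9] [386 239  11  31 189] [120.5  27.1]
```

The board is level in all measured spots (31–33 mm), the keeper hasn't moved, and I feel no load. Lower and start the keeper.

```bash
python3 -m crank '[{"jaw":0,"x":0,"y":0,"z":40,"ax":0,"ay":0,"az":0},{"jaw":0,"x":0,"y":0,"z":40,"ax":0,"ay":0,"az":0},{"jaw":0,"x":15,"y":-5,"z":0,"ax":0,"ay":0,"az":0},{"jaw":0,"x":8,"y":4,"z":0,"ax":0,"ay":0,"az":0},{"jaw":0,"x":7.5,"y":2.3,"z":0,"ax":0,"ay":0,"az":0},{"jaw":0,"x":7.5,"y":1.5,"z":0,"ax":0,"ay":0,"az":0}]' >/dev/null; python3 tip.py; python3 brd.py | tail -2
```

```text
t 10.3 runner mm [116.1  53. ] z 10.8 tooly-runnery deg 0.1 tilt [ 0.002  0.    -1.   ] F [ 1.2 -0.6 -0.1] w 0.0 q [-0.4   0.5   0.37  2.1  -0.31  0.59  0.23]
tool xy per runner x,y: [[-1.0, -0.001], [-0.001, 1.0]]
209 346 357 [104.  48.  99.] [75. 73. 72.]
212 347 356 [109.  46.  89.] [97. 94. 93.]
215 347 356 [112.  47.  78.] [105. 103. 101.]
218 347 355 [107.  46.  68.] [135. 106. 104.]
221 348 354 [95. 44. 63.] [183. 100.  97.]
224 351 352 [95. 38. 54.] [183.  92.  90.]
227 351 356 [103.  35.  43.] [234. 100.  96.]
75 [602.3, 446.6]
red [383.4 251.9] [377 240  12  29 157] [102.3  30.4]
```

View pics/s3.png

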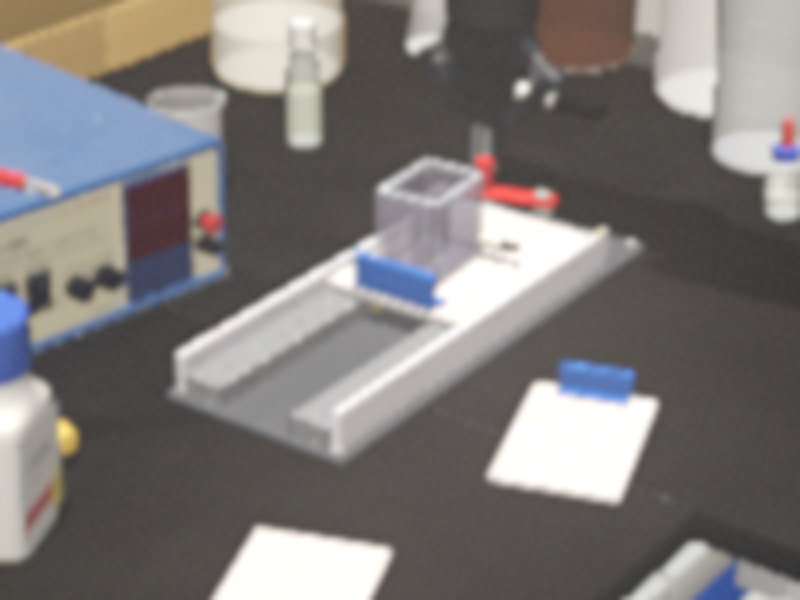

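The keeper is turning: its knob (crop 484,165) is now ahead of the fingertips, and the board is seated with the cell standing. I'll follow the arc.

```bash
python3 -m crank '[{"jaw":0,"x":6,"y":-1,"z":0,"ax":0,"ay":0,"az":0},{"jaw":0,"x":6,"y":-1,"z":0,"ax":0,"ay":0,"az":0},{"jaw":0,"x":7,"y":-2.2,"z":0,"ax":0,"ay":0,"az":0},{"jaw":0,"x":7,"y":-3.3,"z":0,"ax":0,"ay":0,"az":0},{"jaw":0,"x":6.5,"y":-4.3,"z":0,"ax":0,"ay":0,"az":0},{"jaw":0,"x":5.8,"y":-5.2,"z":0,"ax":0,"ay":0,"az":0}]' >/dev/null; python3 brd.py | grep -v '^[-0-9]'
python3 -m crank '[{"jaw":0,"x":4,"y":-5,"z":0,"ax":0,"ay":0,"az":0},{"jaw":0,"x":3,"y":-5,"z":0,"ax":0,"ay":0,"az":0},{"jaw":0,"x":2,"y":-4,"z":0,"ax":0,"ay":0,"az":0},{"jaw":0,"x":1,"y":-3,"z":0,"ax":0,"ay":0,"az":0}]' >/dev/null; python3 brd.py | grep -v '^[-0-9]'
```

```text
t 11.15 runner mm [78.  34.9] z 9.8 tooly-runnery deg 0.0 tilt [ 0.001  0.    -1.   ] F [ 0.6 -1.  -0.1] w -0.0 q [-0.48  0.47  0.37  2.15 -0.31  0.57  0.15]
tool xy per runner x,y: [[-1.0, -0.0], [-0.0, 1.0]]
red [366.1 258.4] [365 256   3   6  17] [61.4 17.4]
t 11.7 runner mm [69.1 19.7] z 10.1 tooly-runnery deg 0.0 tilt [ 0.004 -0.    -1.   ] F [ 7.8 -2.  -4.2] w 0.0 q [-0.51  0.45  0.37  2.18 -0.31  0.55  0.13]
tool xy per runner x,y: [[-1.0, -0.0], [-0.0, 1.0]]
```

```bash
python3 -m crank '[{"jaw":0,"x":0,"y":-2,"z":0,"ax":0,"ay":0,"az":0},{"jaw":0,"x":0,"y":0,"z":0,"ax":0,"ay":0,"az":0}]' >/dev/null; python3 -c "from h import *;where()"
python3 -m crank '[{"jaw":0,"x":0,"y":8,"z":0,"ax":0,"ay":0,"az":0},{"jaw":0,"x":0,"y":12,"z":0,"ax":0,"ay":0,"az":0},{"jaw":0,"x":0,"y":0,"z":-50,"ax":0,"ay":0,"az":0},{"jaw":0,"x":0,"y":0,"z":-50,"ax":0,"ay":0,"az":0},{"jaw":0,"x":-40,"y":15,"z":-10,"ax":0,"ay":0,"az":0},{"jaw":0,"x":-45,"y":20,"z":0,"ax":0,"ay":0,"az":0},{"jaw":0,"x":-45,"y":20,"z":0,"ax":0,"ay":0,"az":0},{"jaw":0,"x":-45,"y":0,"z":0,"ax":0,"ay":0,"az":0},{"jaw":0,"x":0,"y":0,"z":0,"ax":0,"ay":0,"az":0}]' >/dev/null; python3 brd.py
```

```text
t 12.0 runner mm [69.  19.8] z 10.5 tooly-runnery deg -0.0 tilt [ 0.007 -0.    -1.   ] F [ 8.8 -1.1 -4.7] w 0.0 q [-0.52  0.45  0.37  2.19 -0.31  0.55  0.13]
tool xy per runner x,y: [[-1.0, 0.0], [0.0, 1.0]]
t 13.12 runner mm [248.5  90.1] z 119.7 tooly-runnery deg -0.4 tilt [-0.001 -0.002 -1.   ] F [-0.6  0.5 -0.6] w 0.0 q [-0.26  0.42  0.51  1.91 -0.26  0.88  0.41]
tool xy per runner x,y: [[-1.0, 0.006], [0.006, 1.0]]
-75 [32.1, 31.7]
-60 [32.0, 32.7]
-45 [32.4, 31.6]
0 [30.6, 31.6]
30 [31.6, 31.6]
75 [30.7, 31.5]
red [378.3 265.4] [364 261  31   9 172] [88.4 -0.3]
```

View pics/topn.png

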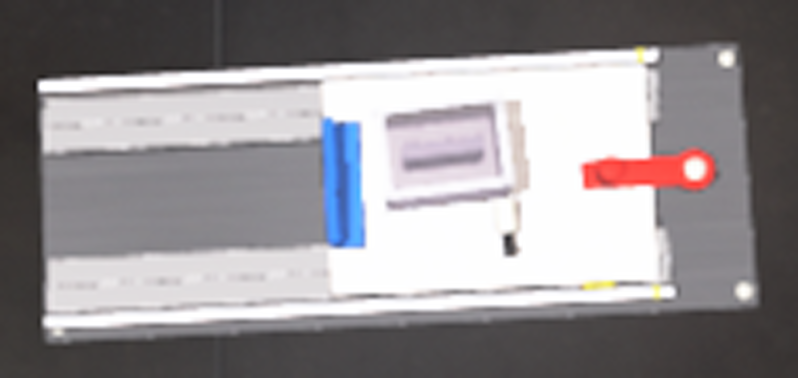

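The crop shows the keeper (arm end 583,176; pivot 694,168) lying parallel to the guides over the seated board's end. The board edge is at the ticks and the cell stands as before. Handing in.

```bash
python3 -c "
from station import ticket;print(ticket.hand_in())"
```

```text
the job is handed in; nothing more can be done
None
```

The board is seated in its notches and the keeper is turned to its stop over the board's end. I handed the job in at about 13 s of the 48 s, with the robot clear of everything.

- **Board:** I pushed it about 100 mm by the blue lip with shut fingers, at 5–6 N. The force fell to 0.5 N as it dropped and rose to 13.6 N at the notch stop. Afterwards its top measured 30.6–32.7 mm at all 12 spots (32 mm expected, ±2 mm noise). With the board seated, its leading edge was at +89 to +90 mm (ticks at +90).
- **Keeper:** I pushed it round by the knob until it stopped. The force rose to about 8–9 N and a further 2 mm of command moved nothing. In the last picture it lies along the runner's -x to within about 1°. The cell is upright with its spout where it was. I saw no bystander disturbed, but I did not re-measure them.
- **Check that disagreed:** The reported tool height was about 41 mm lower than the real fingertips in the depth images. On my first approach the fingers therefore passed above the lip without contact and stopped just short of the cell. I backed off and worked from the seen heights after that.

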